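Find the tin of baking beans by its rattle and hold it out

ROBOT

A 7-joint arm with a two-finger parallel gripper is mounted at the origin on the work surface. World frame = base frame: x ahead of the robot, y to its left, z up, the work surface at z = 0. Lengths are in mm, angles in degrees, forces in N, time in s.
With the tool pointing down it reaches from about 400 to 875 mm from the base axis. Payload 6.5 kg.
Tool frame: the origin (TCP) lies midway between the tips of the shut fingers; the grasp point (between the pads) lies 19 mm behind it; z points along the fingers, y is the line along which they close (so a half turn about z gives the same grasp; the last joint's range is limited). The gripper opens to 88 mm and grips with 3 to 60 N. Pads are 18 mm wide; open, the fingers measure 123 mm over their backs; the gripper's body (75 mm by 187 mm) begins 45 mm behind the grasp point.
Start: joints at [60.436, 30.733, -0.252, 88.115, 0.149, 61.152, -4.079], TCP at [282.605, -585.341, 218.116] pointing down, gripper open.
Joint ranges: [-154.64, 154.64], [-21.42, 123.67], [-72.66, 72.17], [13.99, 137.28], [-74.86, 254.86], [10.95, 109.41], [-158.01, 158.01]. Speed limits (degrees/s): [136.94, 136.94, 180, 180, 180, 180, 180].

INTERFACE

Orientations are given as [roll, pitch, yaw] about the fixed x, y, z axes, in that order (R = Rz(yaw) Ry(pitch) Rx(roll)).
In Python, from cell import r gives the robot as it stands. The module is installed in compiled form; this text tells all that it offers.
- The arm moves only by the shell command python3 -m handwheel 'ROWS' [FORCE]. ROWS is JSON, a list of rows, each an object of numbers: "dx", "dy", "dz": the shift along the world's x, y, z in mm; "wx", "wy", "wz": the turn, a rotation vector about the world's x, y, z in units of 5 degrees (1.0 is 5 degrees); "hand": the closure, from -1 (fully open) to 1 (shut). In form: [{"dx": .., "dy": .., "dz": .., "wx": .., "wy": .., "wz": .., "hand": ..}, ...]. A call has exactly 5 rows; each row is the pose to reach, as a shift and turn from the pose commanded when the call began; what a row does not reach only later rows make up. A row lasts 1/8 s, in which the tool goes at most 62.5 mm and 10.7 degrees, less where a joint would pass 70% of its speed; a pose out of reach is approached as far as the arm can. A call with a gripper value outside its range is refused whole. The fingers move at their own pace and stop on an object; FORCE is the grip in N (left out, the last holds). Time passes only in rows, so rows that repeat a pose let the fingers close, or fill a call up. It gives the time, the measured TCP pose, the force, the opening and the grip force at its end, in the units of the state.
- r.get_state(): the state, without advancing time (a new reading comes with each control period).
- r.snapshot(name): name is "scene" or "top" or "wrist"; returns (picture, depth): 480x640x3 uint8, blue, green, red; 480x640 float32, mm along the optical axis (not along the pixel's ray), 0 where there is no reading.
- r.camera_model(name): a dict with "K" (3x3 intrinsics, pixels), "k1" (the pictures are not rectified: a ray, as slopes to the right and down, at radius r is drawn at 1 + k1 r^2 times it, then the intrinsics apply), "pose" (4x4, takes a point from camera to world coordinates); the wrist camera has in their place "mount" (4x4, takes a point from camera to tool coordinates, whose origin is the TCP and whose axes are the flange's). Camera axes: x right, y up, looking along -z (the intrinsics and any distortion apply to the point x, -y, -z); pixel columns grow to the right and rows downward; lengths in mm; the calibration is good to about 2 mm. A picture is of the moment at which its call begins: read the wrist's pose just before it. camera_model takes no time and is no camera call.
- r.hand_in(): hands the job in; it is judged then, once.
The state is a dict: "time_s": time; "q": joint angles; "dq": joint speeds; "joint_torque": joint torques, N m; "tcp_pos": TCP position; "orientation": TCP orientation; "ft_force": force on the tool from outside, world axes, zero at the start; "torque": the same for the moment, N m; "opening": opening from 0.0 (shut) to 1.0 (fully open); "gripper_force": force on a finger pad.
Only numpy, scipy, OpenCV 4.12 (cv2) and the standard library are available. Lean on these libraries where they do the work, as an engineer would, in place of code of your own. Each camera call takes 0.05 s, during which the arm holds its last target. There are 200 camera calls.

TASK

Only one of the three closed tins on the worktop has the loose ceramic baking beans in it; the other two are packed tight. Pick the tins up and shake them in turn, clear of the worktop, until you have found the one that rattles, setting the others back upright where they stood. Finish while holding the rattling tin out to the cook: keep it gripped, level and still over the middle of the pie dish with its underside about 15 cm above the worktop, and don't push or knock over anything else.

Things in the scene. Friction and masses are not known exactly. Their poses are not given: they have to be found in the camera images.
- tin_1: Closed metal tin, 112 (its x) x 64 (its y) x 72 mm (z), 0.2 to 0.5 kg; lid stays on. Origin: centre of its underside, z up. Long side roughly away from the robot. The three look alike. One, any of them, also has three loose 26 mm, 34 g ceramic balls (bean_1 to 3, not in the state): shaken lengthwise they run to the leading end, knock and stay there, up to 75 mm. Nothing moves in the others.
- tin_2: Closed metal tin, 112 (its x) x 64 (its y) x 72 mm (z), 0.2 to 0.5 kg; lid stays on. Origin: centre of its underside, z up. Long side roughly away from the robot. The three look alike. One, any of them, also has three loose 26 mm, 34 g ceramic balls (bean_1 to 3, not in the state): shaken lengthwise they run to the leading end, knock and stay there, up to 75 mm. Nothing moves in the others.
- tin_3: Closed metal tin, 112 (its x) x 64 (its y) x 72 mm (z), 0.2 to 0.5 kg; lid stays on. Origin: centre of its underside, z up. Long side roughly away from the robot. The three look alike. One, any of them, also has three loose 26 mm, 34 g ceramic balls (bean_1 to 3, not in the state): shaken lengthwise they run to the leading end, knock and stay there, up to 75 mm. Nothing moves in the others.
- pie_dish: Round white ceramic pie dish at the far side of the worktop, 208 mm across the rim, 38 mm tall, 0.8 kg; origin: centre of its underside. The cook stands beyond it. Not to be disturbed.
- salt: White china salt shaker, 38 mm across, 68 mm tall, standing between two of the tins. Not to be disturbed. Origin: centre of its underside.
- egg_cup: Blue china egg cup, 42 mm across, 50 mm tall, standing between two of the tins. Not to be disturbed. Origin: centre of its underside.
- mug: White mug, 80 mm across, 90 mm tall, far right. Not to be disturbed. Origin: centre of its underside.
- jar: Amber jam jar, 68 mm across, 95 mm tall, far left. Not to be disturbed. Origin: centre of its underside.
- wooden_spoon: Wooden spoon lying flat to the right, near the robot. Not to be disturbed. Origin: on its underside.
- sugar_bowl: White lidded sugar bowl, 88 mm across, 80 mm tall, left of the pie dish. Not to be disturbed. Origin: centre of its underside.
There are look-alikes about, which are no part of the job. Leave any yellow look-alike of the tin_2 alone.

How it is judged (in metres and radians):
On the way:
1. the tin with the loose beans is held clear of the worktop and shaken so that the beans knock inside it (((height (world z) of tin_1 above 0.03 m and contact force between any of bean_1, bean_2, bean_3 and tin_1 above 2 N) or (height (world z) of tin_2 above 0.03 m and contact force between any of bean_1, bean_2, bean_3 and tin_2 above 2 N) or (height (world z) of tin_3 above 0.03 m and contact force between any of bean_1, bean_2, bean_3 and tin_3 above 2 N))).
At the end, for the whole second after the job is handed in: The tin that rattles is gripped by the fingers over the pie dish: its centre within 60 mm of the dish's middle, its underside 80 to 250 mm above the worktop, tilted less than 0.25 rad and still. The other two tins stand upright on the worktop, let go, within 50 mm of where they started (((distance between bean_1 and tin_1 below 0.09 m and height (world z) of tin_1 between 0.08 and 0.25 m and horizontal distance between tin_1 and pie_dish below 0.06 m and angle between tin_1's own z axis and vertical below 0.25 rad and linear speed of tin_1 below 0.05 m/s and contact force between tin_1 and the fingers above 2 N and height (world z) of each of tin_2, tin_3 below 0.006 m and angle between each of tin_2, tin_3's own z axis and vertical below 0.08 rad and distance of each of tin_2, tin_3 from where it was at the start of the episode below 0.05 m and contact force between each of tin_2, tin_3 and the fingers below 0.1 N) or (distance between bean_1 and tin_2 below 0.09 m and height (world z) of tin_2 between 0.08 and 0.25 m and horizontal distance between tin_2 and pie_dish below 0.06 m and angle between tin_2's own z axis and vertical below 0.25 rad and linear speed of tin_2 below 0.05 m/s and contact force between tin_2 and the fingers above 2 N and height (world z) of each of tin_1, tin_3 below 0.006 m and angle between each of tin_1, tin_3's own z axis and vertical below 0.08 rad and distance of each of tin_1, tin_3 from where it was at the start of the episode below 0.05 m and contact force between each of tin_1, tin_3 and the fingers below 0.1 N) or (distance between bean_1 and tin_3 below 0.09 m and height (world z) of tin_3 between 0.08 and 0.25 m and horizontal distance between tin_3 and pie_dish below 0.06 m and angle between tin_3's own z axis and vertical below 0.25 rad and linear speed of tin_3 below 0.05 m/s and contact force between tin_3 and the fingers above 2 N and height (world z) of each of tin_1, tin_2 below 0.006 m and angle between each of tin_1, tin_2's own z axis and vertical below 0.08 rad and distance of each of tin_1, tin_2 from where it was at the start of the episode below 0.05 m and contact force between each of tin_1, tin_2 and the fingers below 0.1 N))); the arm keeps its last pose, push and grip.
It fails at once if one of the other things on the worktop is pushed more than 30 mm away or knocked over (distance of any of salt, egg_cup, mug, jar, wooden_spoon, sugar_bowl from where it was at the start of the episode above 0.03 m or angle between any of salt, egg_cup, mug, jar, sugar_bowl's own z axis and vertical above 0.5 rad).
It fails at once if the pie dish is pushed more than 30 mm away or tipped (distance of pie_dish from where it was at the start of the episode above 0.03 m or angle between pie_dish's own z axis and vertical above 0.3 rad).
It also fails if it takes over 72 s, if anything falls off the work surface, if the arm or the gripper's body presses on something with over 40 N, if the wrist force passes 120 N, or if a joint passes its speed limit or range.

## Working session

There is one attempt and no reset: what is moved stays moved. The work goes in short steps, Python scripts to look and compute and a shell command to move; the robot and the scene stay as the last step left them, time stands still between calls to the robot, and variables do not carry over. Pictures are saved under pics/ and viewed, at most 10 in all, crops included, and the job is handed in when it is done.

```bash
mkdir -p pics
cat > h.py <<'E'
import numpy as np, cv2
from cell import r
def ray(m,uv,pose):
    K=np.array(m["K"]);p=np.atleast_2d(uv).astype(float)
    d=np.c_[(p[:,0]-K[0,2])/K[0,0],(p[:,1]-K[1,2])/K[1,1]]
    s=d.copy()
    for _ in range(20): s=d/(1+m["k1"]*(s**2).sum(1,keepdims=True))
    v=np.c_[s[:,0],-s[:,1],-np.ones(len(s))]
    return np.array(pose)[:3,3], v@np.array(pose)[:3,:3].T
def onz(m,uv,pose,z):
    o,v=ray(m,uv,pose); return o+v*((z-o[2])/v[:,2])[:,None]
def depthpts(m,uv,pose,D):
    o,v=ray(m,uv,pose);p=np.atleast_2d(uv).astype(int); return o+v*D[p[:,1],p[:,0]][:,None]
E
python3 - <<'E'
from h import *
for n in("top","scene"):
    im,d=r.snapshot(n);cv2.imwrite(f"pics/{n}0.png",im);np.savez(f"{n}0.npz",im=im,d=d)
    m=r.camera_model(n);print(n,np.round(m["K"],1).tolist(),m["k1"],np.round(m["pose"],3).tolist())
print(r.get_state())
E
```

```text
top [[459.1, 0.0, 319.0], [0.0, 459.1, 245.6], [0.0, 0.0, 1.0]] -0.08924051757639878 [[0.009, 0.986, -0.169, 348.867], [-1.0, 0.01, 0.004, 19.04], [0.006, 0.169, 0.986, 959.939], [0.0, 0.0, 0.0, 1.0]]
scene [[464.2, 0.0, 321.1], [0.0, 464.2, 239.1], [0.0, 0.0, 1.0]] -0.056348324391139445 [[-0.551, -0.596, 0.584, 1048.911], [0.834, -0.379, 0.4, 414.549], [-0.017, 0.707, 0.707, 740.738], [0.0, 0.0, 0.0, 1.0]]
{'time_s': 0.1, 'q': array([60.4356272 , 30.77437525, -0.25338089, 88.16285268,  0.14710218,
       61.15365807, -4.07993337]), 'dq': array([-0.02801651, -0.12176398, -0.04050098, -0.10788644, -0.11917092,
       -0.05770275,  0.00640898]), 'joint_torque': array([ 2.32252278e-03, -5.72084463e+01,  9.94087234e-01, -2.52231681e+01,
       -5.60901698e-02,  1.34843492e-02,  3.60411673e-05]), 'tcp_pos': array([ 282.34119483, -584.83117508,  217.32795234]), 'orientation': array([-1.79909606e+02,  5.53804875e-03,  2.57733218e+01]), 'ft_force': array([-0.27964932,  0.54843883,  0.19677479]), 'torque': array([0.00277196, 0.03238534, 0.00734558]), 'gripper_force': 0.0, 'opening': 0.9978584225510856}
```

View pics/top0.png

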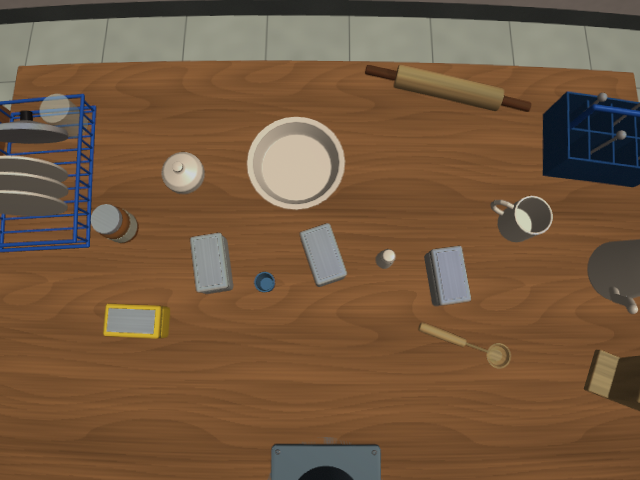

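View pics/scene0.png

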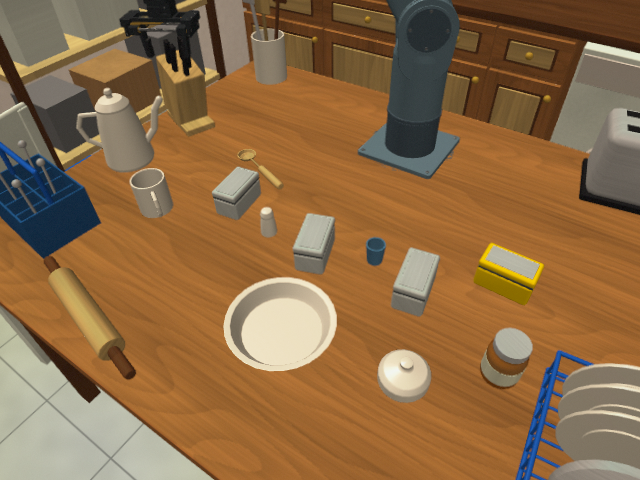

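The top view shows four tin-like boxes: grey ones at (211,263), (324,254) and (448,276), and a yellow-bodied one at (135,321). The three greys fit "three look alike". The yellow one is the look-alike to leave alone. The dish is at (296,163), egg cup (265,282), salt (387,258).

```bash
cat > meas.py <<'E'
from h import *
def boxes(name,seeds,im,d,m):
    P=np.array(m["pose"]);vv,uu=np.mgrid[0:480,0:640];uv=np.c_[uu.ravel(),vv.ravel()]
    X=depthpts(m,uv,P,d).reshape(480,640,3)
    hsv=cv2.cvtColor(im,cv2.COLOR_BGR2HSV)
    out=[]
    for s,zlo,zhi in seeds:
        mask=((X[...,2]>zlo)&(X[...,2]<zhi)&(d>0)).astype(np.uint8)
        n,l=cv2.connectedComponents(mask)
        w=np.argwhere(l==l[s[1],s[0]]) if mask[s[1],s[0]] else np.zeros((0,2),int)
        if len(w)<10: out.append(None);print(name,s,"none",X[s[1],s[0]].round());continue
        p=X[w[:,0],w[:,1]];(c,sz,a)=cv2.minAreaRect(p[:,:2].astype(np.float32))
        if sz[0]<sz[1]: a+=90; sz=sz[::-1]
        a=(a+90)%180-90
        mu=cv2.boxPoints
        sat=hsv[w[:,0],w[:,1],1].mean()
        out.append((c,sz,a));print(name,s,"c",np.round(c,1),"size",np.round(sz,1),"ang",round(a,1),"zmed",np.median(p[:,2]).round(1),"sat",sat.round(),"n",len(w),"pix",w.mean(0)[::-1].round(1))
    return out
T=[((211,263),60,85),((324,254),60,85),((448,276),60,85),((135,321),60,85),((265,282),20,60),((389,257),30,80),((283,126),25,50),((105,222),80,110),((175,170),30,100),((520,205),40,110),((440,334),4,25)]
S=[((418,272),60,85),((316,232),60,85),((238,185),60,85),((512,262),60,85),((375,243),30,60),((266,214),30,80),((231,310),25,50)]
if __name__=="__main__":
    for n,L in(("top",T),("scene",S)):
        z=np.load(n+"0.npz");boxes(n,L,z["im"],z["d"],r.camera_model(n))
    # triangulate lid centres (pixel centroids of lid) from two views
    z=np.load("top0.npz")["im"];cv2.imwrite("pics/crop.png",cv2.resize(z[210:350,90:490],(800,280),interpolation=cv2.INTER_CUBIC))
E
python3 meas.py
```

```text
top (211, 263) c [468.5 233.1] size [113.3  65.7] ang 9.8 zmed 70.7 sat 13.0 n 1864 pix [208.5 262.1]
top (324, 254) c [487.4   8.4] size [111.8  64.1] ang 19.4 zmed 70.9 sat 16.0 n 1813 pix [322.3 253.6]
top (448, 276) c [ 446.6 -244.7] size [112.9  64.2] ang 8.6 zmed 71.0 sat 25.0 n 1813 pix [450.1 275.1]
top (135, 321) c [350.5 378.9] size [113.   64.7] ang 88.6 zmed 70.6 sat 82.0 n 1863 pix [132.3 320.5]
top (265, 282) none [435. 127.   3.]
top (389, 257) c [ 483.6 -120. ] size [30.2 28.4] ang 0.7 zmed 63.9 sat 45.0 n 229 pix [386.1 256.9]
top (283, 126) c [687.6  67.3] size [204.7 203.5] ang 0.5 zmed 36.1 sat 47.0 n 2294 pix [294.7 159. ]
top (105, 222) c [548.1 437.4] size [58.1 57.1] ang 46.0 zmed 94.1 sat 10.0 n 730 pix [105.9 218.7]
top (175, 170) c [660.7 304.5] size [87.4 85.5] ang 3.9 zmed 56.2 sat 46.0 n 1389 pix [182.3 172.5]
top (520, 205) none [ 601. -413.   29.]
top (440, 334) c [ 319.3 -288.8] size [198.1  51. ] ang 63.7 zmed 14.1 sat 123.0 n 886 pix [467.3 343.6]
scene (418, 272) c [467.  235.8] size [115.1  64.6] ang 9.8 zmed 71.9 sat 27.0 n 1534 pix [416.4 273. ]
scene (316, 232) c [485.3  12.2] size [114.3  64.3] ang 18.7 zmed 71.6 sat 27.0 n 1244 pix [314.2 235. ]
scene (238, 185) c [ 445.7 -239.5] size [113.   65.8] ang 7.1 zmed 71.6 sat 28.0 n 932 pix [235.1 184.1]
scene (512, 262) c [350.  383.2] size [112.3  66.4] ang 88.6 zmed 72.3 sat 128.0 n 1547 pix [512.1 264.8]
scene (375, 243) c [430.  128.3] size [41.5 40. ] ang 46.7 zmed 43.3 sat 106.0 n 289 pix [375.7 247. ]
scene (266, 214) c [ 485.1 -116. ] size [29.2 28.3] ang 5.9 zmed 54.8 sat 59.0 n 253 pix [267.1 217.5]
scene (231, 310) c [684.5  69.2] size [205.7 205.3] ang 72.6 zmed 37.6 sat 52.0 n 2740 pix [278.3 318.5]
```

View pics/crop.png

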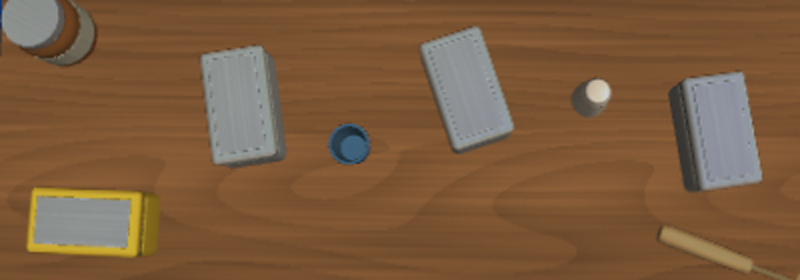

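The crop confirms it: three plain grey tins (the targets), and the yellow-sided one at the lower left is the look-alike. Both views agree. Tins are at A (468,234.5) 9.7°, B (486,10) 19° and C (446,-242) 8°, tops at z about 71 and 64 wide. The dish is at (686,68). I'll start with C.

```bash
python3 -m handwheel '[{"dx":0,"dy":55,"dz":20,"wz":-0.7,"hand":-1},{"dx":20,"dy":110,"dz":20,"wz":-1.4,"hand":-1},{"dx":50,"dy":165,"dz":20,"wz":-2.1,"hand":-1},{"dx":80,"dy":215,"dz":20,"wz":-2.8,"hand":-1},{"dx":115,"dy":260,"dz":10,"wz":-3.55,"hand":-1}]' 25
python3 -m handwheel '[{"dx":24,"dy":42,"dz":-20,"hand":-1},{"dx":48,"dy":83,"dz":-50,"hand":-1},{"dx":48,"dy":83,"dz":-100,"hand":-1},{"dx":48,"dy":83,"dz":-118,"hand":-1},{"dx":48,"dy":83,"dz":-118,"hand":-1}]'
python3 - <<'E'
from h import *
s=r.get_state();print(s["tcp_pos"],s["orientation"],s["ft_force"],s["torque"])
im,d=r.snapshot("wrist");cv2.imwrite("pics/w1.png",im)
E
```

```text
[ 282.34119483 -584.83117508  217.32795234] [-1.79909606e+02  5.53804875e-03  2.57733218e+01] [-0.27964932  0.54843883  0.19677479] [0.00277196 0.03238534 0.00734558]invalid input at $[0]: expected keys dx, dy, dz, wx, wy, wz, hand
invalid input at $[0]: expected keys dx, dy, dz, wx, wy, wz, hand
```

View pics/w1.png

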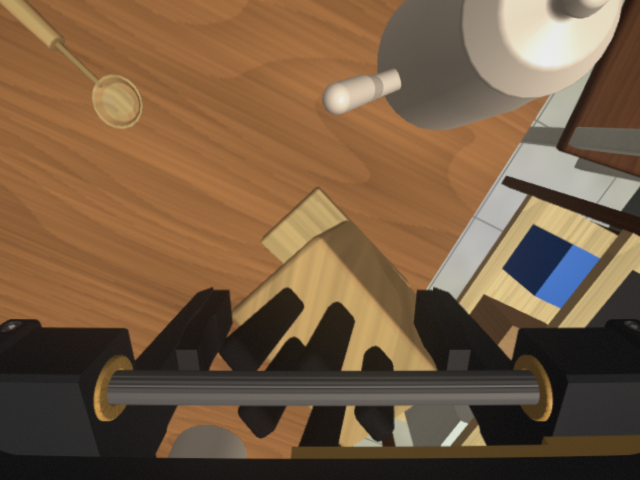

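The moves were refused because every key has to be given. The view shows the knife block right under the fingers, with handles around (330,370), and the pot spout at (350,95). I'll go straight up first, then away in +y.

```bash
python3 -m handwheel '[{"dx":0,"dy":0,"dz":50,"wx":0,"wy":0,"wz":0,"hand":-1},{"dx":0,"dy":50,"dz":70,"wx":0,"wy":0,"wz":-0.7,"hand":-1},{"dx":10,"dy":110,"dz":70,"wx":0,"wy":0,"wz":-1.6,"hand":-1},{"dx":35,"dy":160,"dz":70,"wx":0,"wy":0,"wz":-2.6,"hand":-1},{"dx":65,"dy":210,"dz":60,"wx":0,"wy":0,"wz":-3.55,"hand":-1}]' 25
python3 -m handwheel '[{"dx":25,"dy":45,"dz":-20,"wx":0,"wy":0,"wz":0,"hand":-1},{"dx":55,"dy":90,"dz":-40,"wx":0,"wy":0,"wz":0,"hand":-1},{"dx":98,"dy":133,"dz":-55,"wx":0,"wy":0,"wz":0,"hand":-1},{"dx":98,"dy":133,"dz":-110,"wx":0,"wy":0,"wz":0,"hand":-1},{"dx":98,"dy":133,"dz":-160,"wx":0,"wy":0,"wz":0,"hand":-1}]'
python3 - <<'E'
from h import *
s=r.get_state();print(s["tcp_pos"],s["orientation"],s["ft_force"],s["torque"])
im,d=r.snapshot("wrist");cv2.imwrite("pics/w2.png",im)
E
```

```text
time_s: 0.78
tcp_pos: [348.1, -374.1, 278.7]
orientation: [179.9, -0.1, 7.8]
ft_force: [0.7, 0.7, -0.8]
opening: 0.999
gripper_force: 0.0
time_s: 1.4
tcp_pos: [446.2, -241.5, 116.8]
orientation: [180.0, -0.0, 8.1]
ft_force: [0.1, -0.1, -1.0]
opening: 0.998
gripper_force: 0.0
[ 446.18112186 -241.51885834  116.79804799] [ 1.79985991e+02 -4.11307690e-02  8.13476938e+00] [ 0.05761358 -0.12929127 -0.95491256] [ 0.01751351 -0.01968858  0.00091865]
```

View pics/w2.png

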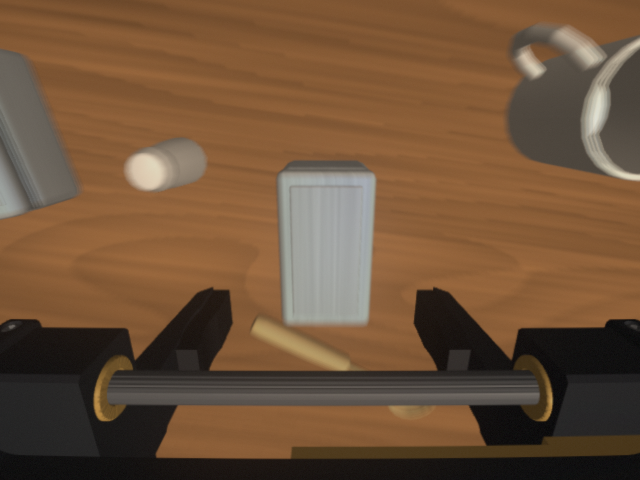

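The tin sits centred between the fingers, at col 325 against a finger middle of about 324, and its axes line up. Next is to lower and grip.

```bash
python3 -m handwheel '[{"dx":0,"dy":0,"dz":-45,"wx":0,"wy":0,"wz":0,"hand":-1},{"dx":0,"dy":0,"dz":-88,"wx":0,"wy":0,"wz":0,"hand":-1},{"dx":0,"dy":0,"dz":-88,"wx":0,"wy":0,"wz":0,"hand":-1},{"dx":0,"dy":0,"dz":-88,"wx":0,"wy":0,"wz":0,"hand":1},{"dx":0,"dy":0,"dz":-88,"wx":0,"wy":0,"wz":0,"hand":1}]' 45
python3 -m handwheel '[{"dx":0,"dy":0,"dz":0,"wx":0,"wy":0,"wz":0,"hand":1},{"dx":0,"dy":0,"dz":0,"wx":0,"wy":0,"wz":0,"hand":1},{"dx":0,"dy":0,"dz":20,"wx":0,"wy":0,"wz":0,"hand":1},{"dx":0,"dy":0,"dz":60,"wx":0,"wy":0,"wz":0,"hand":1},{"dx":0,"dy":0,"dz":90,"wx":0,"wy":0,"wz":0,"hand":1}]'
for i in 1; do python3 -m handwheel '[{"dx":0,"dy":0,"dz":0,"wx":0,"wy":0,"wz":0,"hand":1},{"dx":0,"dy":0,"dz":0,"wx":0,"wy":0,"wz":0,"hand":1},{"dx":0,"dy":0,"dz":0,"wx":0,"wy":0,"wz":0,"hand":1},{"dx":0,"dy":0,"dz":0,"wx":0,"wy":0,"wz":0,"hand":1},{"dx":0,"dy":0,"dz":0,"wx":0,"wy":0,"wz":0,"hand":1}]'; done
cat > st.py <<'E'
from h import *
F=[];T=[]
for i in range(3):
    s=r.get_state();F.append(s["ft_force"]);T.append(s["torque"]);r.snapshot("top")
print("F",np.mean(F,0).round(2),"T",np.mean(T,0).round(4),"sd",np.std(T,0).round(4),"tq",s["joint_torque"].round(3)[5:])
E
python3 st.py
```

```text
time_s: 2.08
tcp_pos: [447.0, -243.1, 32.1]
orientation: [179.9, -0.2, 8.0]
ft_force: [-0.2, -0.3, -0.2]
opening: 0.797
gripper_force: 0.0
time_s: 2.7
tcp_pos: [445.7, -242.4, 121.9]
orientation: [180.0, -0.0, 8.0]
ft_force: [0.4, -0.7, -1.3]
opening: 0.724
gripper_force: 45.0
time_s: 3.32
tcp_pos: [445.3, -242.2, 119.6]
orientation: [-180.0, 0.0, 8.0]
ft_force: [0.1, -0.3, -2.4]
opening: 0.725
gripper_force: 45.0
F [ 0.31 -0.17 -2.46] T [ 0.0077 -0.0162 -0.0006] sd [0.0141 0.0044 0.0284] tq [-0.054 -0.   ]
```

```bash
sed -i 's/range(3)/range(8)/' st.py
python3 -m handwheel '[{"dx":60,"dy":8,"dz":0,"wx":0,"wy":0,"wz":0,"hand":1},{"dx":120,"dy":17,"dz":0,"wx":0,"wy":0,"wz":0,"hand":1},{"dx":120,"dy":17,"dz":0,"wx":0,"wy":0,"wz":0,"hand":1},{"dx":120,"dy":17,"dz":0,"wx":0,"wy":0,"wz":0,"hand":1},{"dx":120,"dy":17,"dz":0,"wx":0,"wy":0,"wz":0,"hand":1}]'; python3 st.py
python3 -m handwheel '[{"dx":-60,"dy":-8,"dz":0,"wx":0,"wy":0,"wz":0,"hand":1},{"dx":-120,"dy":-17,"dz":0,"wx":0,"wy":0,"wz":0,"hand":1},{"dx":-120,"dy":-17,"dz":0,"wx":0,"wy":0,"wz":0,"hand":1},{"dx":-120,"dy":-17,"dz":0,"wx":0,"wy":0,"wz":0,"hand":1},{"dx":-120,"dy":-17,"dz":0,"wx":0,"wy":0,"wz":0,"hand":1}]'; python3 st.py
```

```text
time_s: 4.1
tcp_pos: [564.1, -226.2, 119.9]
orientation: [180.0, 0.1, 7.9]
ft_force: [0.4, -0.2, -2.8]
opening: 0.722
gripper_force: 45.0
F [ 0.02 -0.25 -2.11] T [ 0.0242 -0.0102  0.0057] sd [0.0214 0.0245 0.0228] tq [-0.058  0.   ]
time_s: 5.12
tcp_pos: [447.3, -242.1, 120.4]
orientation: [180.0, -0.1, 8.1]
ft_force: [0.8, 0.1, -1.8]
opening: 0.721
gripper_force: 45.0
F [ 0.09  0.24 -2.  ] T [0.0308 0.0038 0.0075] sd [0.0184 0.0477 0.0367] tq [-0.061 -0.   ]
```

Ty barely differs between the two ends (0.014 Nm, against about 0.075 expected for beans), and the joint 6 torque is unchanged. C is packed tight, so I'll set it back and go on to B.

```bash
python3 st.py
python3 -m handwheel '[{"dx":0,"dy":0,"dz":-40,"wx":0,"wy":0,"wz":0,"hand":1},{"dx":0,"dy":0,"dz":-75,"wx":0,"wy":0,"wz":0,"hand":1},{"dx":0,"dy":0,"dz":-85,"wx":0,"wy":0,"wz":0,"hand":1},{"dx":0,"dy":0,"dz":-90,"wx":0,"wy":0,"wz":0,"hand":1},{"dx":0,"dy":0,"dz":-90,"wx":0,"wy":0,"wz":0,"hand":1}]'
python3 -m handwheel '[{"dx":0,"dy":0,"dz":0,"wx":0,"wy":0,"wz":0,"hand":1},{"dx":0,"dy":0,"dz":0,"wx":0,"wy":0,"wz":0,"hand":-1},{"dx":0,"dy":0,"dz":0,"wx":0,"wy":0,"wz":0,"hand":-1},{"dx":0,"dy":0,"dz":0,"wx":0,"wy":0,"wz":0,"hand":-1},{"dx":0,"dy":0,"dz":0,"wx":0,"wy":0,"wz":0,"hand":-1}]'
python3 -m handwheel '[{"dx":0,"dy":0,"dz":30,"wx":0,"wy":0,"wz":0,"hand":-1},{"dx":0,"dy":0,"dz":80,"wx":0,"wy":0,"wz":0,"hand":-1},{"dx":0,"dy":0,"dz":120,"wx":0,"wy":0,"wz":0,"hand":-1},{"dx":10,"dy":60,"dz":120,"wx":0,"wy":0,"wz":0.5,"hand":-1},{"dx":20,"dy":120,"dz":120,"wx":0,"wy":0,"wz":1.2,"hand":-1}]'
python3 -m handwheel '[{"dx":10,"dy":60,"dz":0,"wx":0,"wy":0,"wz":0.5,"hand":-1},{"dx":20,"dy":110,"dz":0,"wx":0,"wy":0,"wz":0.8,"hand":-1},{"dx":20,"dy":132,"dz":-15,"wx":0,"wy":0,"wz":1.0,"hand":-1},{"dx":20,"dy":132,"dz":-32,"wx":0,"wy":0,"wz":1.0,"hand":-1},{"dx":20,"dy":132,"dz":-32,"wx":0,"wy":0,"wz":1.0,"hand":-1}]'
python3 - <<'E'
from h import *
im,d=r.snapshot("wrist");im2,_=r.snapshot("scene")
cv2.imwrite("pics/w3.png",np.hstack([cv2.resize(im,(400,300)),cv2.resize(im2,(400,300))]))
E
```

```text
F [-0.29 -0.16 -2.37] T [0.0398 0.0339 0.0024] sd [0.0259 0.036  0.0425] tq [-0.057 -0.   ]
time_s: 6.55
tcp_pos: [445.0, -242.0, 31.7]
orientation: [-180.0, 0.1, 8.0]
ft_force: [-6.4, 3.5, 8.3]
opening: 0.719
gripper_force: 45.0
time_s: 7.18
tcp_pos: [445.8, -242.5, 30.2]
orientation: [180.0, -0.0, 8.0]
ft_force: [0.0, 0.8, -0.2]
opening: 1.001
gripper_force: 0.0
time_s: 7.8
tcp_pos: [466.2, -121.6, 150.9]
orientation: [179.9, -0.1, 14.0]
ft_force: [1.3, 0.2, -0.2]
opening: 1.002
gripper_force: 0.0
time_s: 8.43
tcp_pos: [484.6, 9.8, 117.2]
orientation: [-180.0, 0.1, 19.1]
ft_force: [0.5, 0.5, 0.7]
opening: 1.001
gripper_force: 0.0
```

View pics/w3.png

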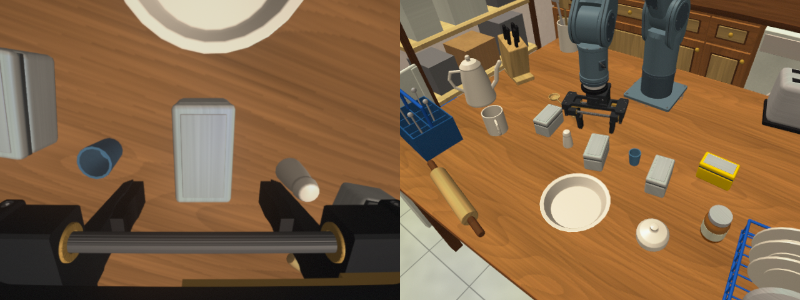

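The tin is centred (col 204 of 400) with both fingers clear of the egg cup and salt. C stands back upright in its place. Now I'll grip, lift and shake B.

```bash
python3 -m handwheel '[{"dx":0,"dy":0,"dz":-45,"wx":0,"wy":0,"wz":0,"hand":-1},{"dx":0,"dy":0,"dz":-88,"wx":0,"wy":0,"wz":0,"hand":-1},{"dx":0,"dy":0,"dz":-88,"wx":0,"wy":0,"wz":0,"hand":-1},{"dx":0,"dy":0,"dz":-88,"wx":0,"wy":0,"wz":0,"hand":1},{"dx":0,"dy":0,"dz":-88,"wx":0,"wy":0,"wz":0,"hand":1}]' 45
python3 -m handwheel '[{"dx":0,"dy":0,"dz":0,"wx":0,"wy":0,"wz":0,"hand":1},{"dx":0,"dy":0,"dz":0,"wx":0,"wy":0,"wz":0,"hand":1},{"dx":0,"dy":0,"dz":20,"wx":0,"wy":0,"wz":0,"hand":1},{"dx":0,"dy":0,"dz":60,"wx":0,"wy":0,"wz":0,"hand":1},{"dx":0,"dy":0,"dz":90,"wx":0,"wy":0,"wz":0,"hand":1}]'
python3 st.py
python3 -m handwheel '[{"dx":57,"dy":20,"dz":0,"wx":0,"wy":0,"wz":0,"hand":1},{"dx":113,"dy":39,"dz":0,"wx":0,"wy":0,"wz":0,"hand":1},{"dx":113,"dy":39,"dz":0,"wx":0,"wy":0,"wz":0,"hand":1},{"dx":113,"dy":39,"dz":0,"wx":0,"wy":0,"wz":0,"hand":1},{"dx":113,"dy":39,"dz":0,"wx":0,"wy":0,"wz":0,"hand":1}]'; python3 st.py;python3 st.py
python3 -m handwheel '[{"dx":-57,"dy":-20,"dz":0,"wx":0,"wy":0,"wz":0,"hand":1},{"dx":-113,"dy":-39,"dz":0,"wx":0,"wy":0,"wz":0,"hand":1},{"dx":-113,"dy":-39,"dz":0,"wx":0,"wy":0,"wz":0,"hand":1},{"dx":-113,"dy":-39,"dz":0,"wx":0,"wy":0,"wz":0,"hand":1},{"dx":-113,"dy":-39,"dz":0,"wx":0,"wy":0,"wz":0,"hand":1}]'; python3 st.py;python3 st.py
```

```text
time_s: 9.15
tcp_pos: [487.2, 9.6, 32.0]
orientation: [179.9, -0.2, 19.0]
ft_force: [-0.1, -0.9, -0.6]
opening: 0.794
gripper_force: 0.0
time_s: 9.78
tcp_pos: [485.4, 9.6, 121.6]
orientation: [180.0, -0.0, 19.0]
ft_force: [-0.1, 0.2, -3.5]
opening: 0.721
gripper_force: 45.0
F [ 0.31 -0.11 -3.67] T [0.0003 0.0133 0.0065] sd [0.0354 0.0505 0.0124] tq [-0.082 -0.003]
time_s: 10.8
tcp_pos: [597.1, 47.9, 119.4]
orientation: [180.0, 0.1, 19.0]
ft_force: [-0.2, 0.6, -4.5]
opening: 0.721
gripper_force: 45.0
F [ 0.35 -0.44 -4.15] T [ 0.0096 -0.0153 -0.0092] sd [0.0217 0.0318 0.0334] tq [-0.066  0.   ]
F [-0.41 -0.19 -4.05] T [0.0265 0.0067 0.0129] sd [0.0297 0.0211 0.021 ] tq [-0.07  0.  ]
time_s: 12.22
tcp_pos: [487.5, 10.3, 120.6]
orientation: [180.0, -0.1, 19.1]
ft_force: [0.0, 0.6, -4.3]
opening: 0.719
gripper_force: 45.0
F [ 0.06  0.11 -4.37] T [ 0.0053 -0.0051 -0.003 ] sd [0.0257 0.0292 0.019 ] tq [-0.076 -0.   ]
F [-0.08  0.08 -3.83] T [ 0.0194  0.0088 -0.0161] sd [0.0216 0.0287 0.0273] tq [-0.07 -0.  ]
```

There's no shift for B either. I'll put it back and take A.

```bash
python3 -m handwheel '[{"dx":0,"dy":0,"dz":-40,"wx":0,"wy":0,"wz":0,"hand":1},{"dx":0,"dy":0,"dz":-75,"wx":0,"wy":0,"wz":0,"hand":1},{"dx":0,"dy":0,"dz":-85,"wx":0,"wy":0,"wz":0,"hand":1},{"dx":0,"dy":0,"dz":-90,"wx":0,"wy":0,"wz":0,"hand":1},{"dx":0,"dy":0,"dz":-90,"wx":0,"wy":0,"wz":0,"hand":1}]'
python3 -m handwheel '[{"dx":0,"dy":0,"dz":0,"wx":0,"wy":0,"wz":0,"hand":1},{"dx":0,"dy":0,"dz":0,"wx":0,"wy":0,"wz":0,"hand":-1},{"dx":0,"dy":0,"dz":0,"wx":0,"wy":0,"wz":0,"hand":-1},{"dx":0,"dy":0,"dz":0,"wx":0,"wy":0,"wz":0,"hand":-1},{"dx":0,"dy":0,"dz":0,"wx":0,"wy":0,"wz":0,"hand":-1}]'
python3 -m handwheel '[{"dx":0,"dy":0,"dz":30,"wx":0,"wy":0,"wz":0,"hand":-1},{"dx":0,"dy":0,"dz":80,"wx":0,"wy":0,"wz":0,"hand":-1},{"dx":0,"dy":0,"dz":120,"wx":0,"wy":0,"wz":0,"hand":-1},{"dx":-4,"dy":55,"dz":120,"wx":0,"wy":0,"wz":-0.5,"hand":-1},{"dx":-9,"dy":110,"dz":120,"wx":0,"wy":0,"wz":-1.0,"hand":-1}]'
python3 -m handwheel '[{"dx":-4,"dy":55,"dz":0,"wx":0,"wy":0,"wz":-0.4,"hand":-1},{"dx":-9,"dy":100,"dz":0,"wx":0,"wy":0,"wz":-0.86,"hand":-1},{"dx":-9,"dy":115,"dz":-15,"wx":0,"wy":0,"wz":-0.86,"hand":-1},{"dx":-9,"dy":115,"dz":-32,"wx":0,"wy":0,"wz":-0.86,"hand":-1},{"dx":-9,"dy":115,"dz":-32,"wx":0,"wy":0,"wz":-0.86,"hand":-1}]'
python3 - <<'E'
from h import *
im,d=r.snapshot("wrist");im2,_=r.snapshot("scene")
cv2.imwrite("pics/w4.png",np.hstack([cv2.resize(im,(400,300)),cv2.resize(im2,(400,300))]))
E
```

```text
time_s: 13.65
tcp_pos: [485.0, 9.7, 31.6]
orientation: [180.0, 0.1, 19.0]
ft_force: [-7.5, 0.2, 6.6]
opening: 0.721
gripper_force: 45.0
time_s: 14.28
tcp_pos: [485.9, 9.6, 30.3]
orientation: [180.0, -0.0, 19.0]
ft_force: [0.9, 0.3, 0.0]
opening: 0.996
gripper_force: 0.0
time_s: 14.9
tcp_pos: [477.2, 120.4, 150.9]
orientation: [180.0, -0.1, 13.8]
ft_force: [1.2, 1.0, 0.9]
opening: 1.001
gripper_force: 0.0
time_s: 15.52
tcp_pos: [466.7, 231.6, 116.0]
orientation: [179.9, 0.2, 9.6]
ft_force: [0.4, 0.7, 0.3]
opening: 1.002
gripper_force: 0.0
```

View pics/w4.png

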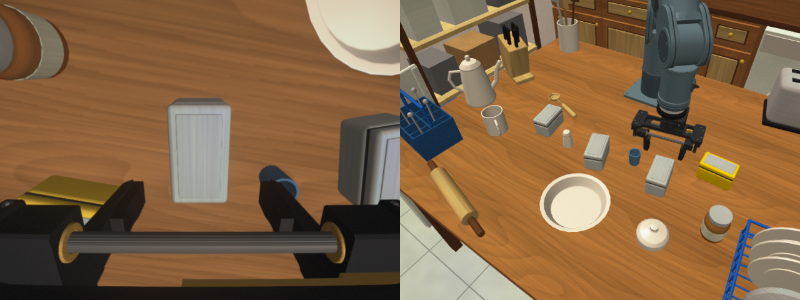

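The tin is about 4 px left of the finger middle (200 vs 204), roughly 4 mm in +y, so I'll correct by dy +4. The yellow tin and egg cup are clear of the fingers. I'll lift a little higher this time because of the sugar bowl.

```bash
python3 -m handwheel '[{"dx":0,"dy":4,"dz":-45,"wx":0,"wy":0,"wz":0,"hand":-1},{"dx":0,"dy":4,"dz":-88,"wx":0,"wy":0,"wz":0,"hand":-1},{"dx":0,"dy":4,"dz":-88,"wx":0,"wy":0,"wz":0,"hand":-1},{"dx":0,"dy":4,"dz":-88,"wx":0,"wy":0,"wz":0,"hand":1},{"dx":0,"dy":4,"dz":-88,"wx":0,"wy":0,"wz":0,"hand":1}]' 45
python3 -m handwheel '[{"dx":0,"dy":0,"dz":0,"wx":0,"wy":0,"wz":0,"hand":1},{"dx":0,"dy":0,"dz":0,"wx":0,"wy":0,"wz":0,"hand":1},{"dx":0,"dy":0,"dz":30,"wx":0,"wy":0,"wz":0,"hand":1},{"dx":0,"dy":0,"dz":80,"wx":0,"wy":0,"wz":0,"hand":1},{"dx":0,"dy":0,"dz":120,"wx":0,"wy":0,"wz":0,"hand":1}]'
python3 st.py
python3 -m handwheel '[{"dx":59,"dy":10,"dz":0,"wx":0,"wy":0,"wz":0,"hand":1},{"dx":118,"dy":20,"dz":0,"wx":0,"wy":0,"wz":0,"hand":1},{"dx":118,"dy":20,"dz":0,"wx":0,"wy":0,"wz":0,"hand":1},{"dx":118,"dy":20,"dz":0,"wx":0,"wy":0,"wz":0,"hand":1},{"dx":118,"dy":20,"dz":0,"wx":0,"wy":0,"wz":0,"hand":1}]'; python3 st.py;python3 st.py
python3 -m handwheel '[{"dx":-59,"dy":-10,"dz":0,"wx":0,"wy":0,"wz":0,"hand":1},{"dx":-118,"dy":-20,"dz":0,"wx":0,"wy":0,"wz":0,"hand":1},{"dx":-118,"dy":-20,"dz":0,"wx":0,"wy":0,"wz":0,"hand":1},{"dx":-118,"dy":-20,"dz":0,"wx":0,"wy":0,"wz":0,"hand":1},{"dx":-118,"dy":-20,"dz":0,"wx":0,"wy":0,"wz":0,"hand":1}]'; python3 st.py;python3 st.py
```

```text
time_s: 16.25
tcp_pos: [469.2, 238.6, 32.0]
orientation: [-180.0, -0.2, 9.7]
ft_force: [1.2, -7.1, 4.4]
opening: 0.797
gripper_force: 3.4
time_s: 16.88
tcp_pos: [467.6, 238.6, 152.4]
orientation: [-180.0, -0.1, 9.7]
ft_force: [1.5, 0.8, -5.8]
opening: 0.725
gripper_force: 45.0
F [ 0.18  0.19 -4.91] T [ 0.0471 -0.02   -0.0024] sd [0.0308 0.0455 0.0222] tq [-0.073 -0.002]
time_s: 17.9
tcp_pos: [583.9, 258.7, 149.4]
orientation: [180.0, 0.1, 9.8]
ft_force: [-0.1, 0.1, -5.3]
opening: 0.723
gripper_force: 45.0
F [-0.11  0.13 -5.16] T [ 0.019   0.0094 -0.0234] sd [0.0331 0.0378 0.0218] tq [-0.081 -0.   ]
F [ 0.1   0.29 -5.14] T [ 0.0267  0.0249 -0.001 ] sd [0.0437 0.0245 0.032 ] tq [-0.084 -0.   ]
time_s: 19.32
tcp_pos: [469.3, 239.2, 150.6]
orientation: [-180.0, -0.1, 9.7]
ft_force: [-0.2, 0.2, -5.4]
opening: 0.724
gripper_force: 45.0
F [-0.14  0.03 -5.33] T [ 0.0295 -0.0424  0.0104] sd [0.0255 0.0263 0.0317] tq [-0.041  0.   ]
F [ 0.06 -0.11 -5.75] T [ 0.0344 -0.0367  0.0254] sd [0.0216 0.0227 0.0301] tq [-0.035  0.   ]
```

A shifts clearly: Ty goes from +0.017 to -0.040 and joint 6 torque from -0.083 to -0.037, with the right sign. So A rattles. I'll do one more back-and-forth shake to make sure of the knock, then carry it to the dish.

```bash
python3 -m handwheel '[{"dx":59,"dy":10,"dz":0,"wx":0,"wy":0,"wz":0,"hand":1},{"dx":118,"dy":20,"dz":0,"wx":0,"wy":0,"wz":0,"hand":1},{"dx":59,"dy":10,"dz":0,"wx":0,"wy":0,"wz":0,"hand":1},{"dx":0,"dy":0,"dz":0,"wx":0,"wy":0,"wz":0,"hand":1},{"dx":0,"dy":0,"dz":0,"wx":0,"wy":0,"wz":0,"hand":1}]'
python3 -m handwheel '[{"dx":59,"dy":10,"dz":0,"wx":0,"wy":0,"wz":0,"hand":1},{"dx":118,"dy":20,"dz":0,"wx":0,"wy":0,"wz":0,"hand":1},{"dx":118,"dy":20,"dz":0,"wx":0,"wy":0,"wz":0,"hand":1},{"dx":118,"dy":20,"dz":0,"wx":0,"wy":0,"wz":0,"hand":1},{"dx":118,"dy":20,"dz":0,"wx":0,"wy":0,"wz":0,"hand":1}]'; python3 st.py;python3 st.py
python3 -m handwheel '[{"dx":15,"dy":-35,"dz":10,"wx":0,"wy":0,"wz":0,"hand":1},{"dx":30,"dy":-70,"dz":20,"wx":0,"wy":0,"wz":0,"hand":1},{"dx":50,"dy":-110,"dz":30,"wx":0,"wy":0,"wz":0,"hand":1},{"dx":75,"dy":-150,"dz":30,"wx":0,"wy":0,"wz":0,"hand":1},{"dx":100,"dy":-189,"dz":30,"wx":0,"wy":0,"wz":0,"hand":1}]'
python3 -m handwheel '[{"dx":0,"dy":0,"dz":0,"wx":0,"wy":0,"wz":0,"hand":1},{"dx":0,"dy":0,"dz":0,"wx":0,"wy":0,"wz":0,"hand":1},{"dx":0,"dy":0,"dz":0,"wx":0,"wy":0,"wz":0,"hand":1},{"dx":0,"dy":0,"dz":0,"wx":0,"wy":0,"wz":0,"hand":1},{"dx":0,"dy":0,"dz":0,"wx":0,"wy":0,"wz":0,"hand":1}]'
python3 - <<'E'
from h import *
im,d=r.snapshot("top");im2,_=r.snapshot("scene")
cv2.imwrite("pics/w5.png",np.hstack([cv2.resize(im,(400,300)),cv2.resize(im2,(400,300))]))
import meas
meas.boxes("top",[((450,275),60,85),((322,254),60,85)],im,d,r.camera_model("top"))
E
```

```text
time_s: 20.75
tcp_pos: [460.9, 236.7, 148.2]
orientation: [179.8, 0.5, 9.9]
ft_force: [-1.8, -0.1, -4.4]
opening: 0.718
gripper_force: 45.0
time_s: 21.38
tcp_pos: [584.4, 258.7, 150.0]
orientation: [180.0, 0.1, 9.8]
ft_force: [0.3, 0.1, -4.9]
opening: 0.723
gripper_force: 45.0
F [-0.03  0.25 -4.9 ] T [ 0.0296  0.0356 -0.0183] sd [0.0259 0.023  0.0338] tq [-0.083 -0.   ]
F [ 0.02  0.05 -5.43] T [0.0141 0.0315 0.0006] sd [0.0211 0.0252 0.0316] tq [-0.086 -0.   ]
time_s: 22.8
tcp_pos: [686.3, 68.2, 180.3]
orientation: [180.0, -0.0, 9.7]
ft_force: [-0.3, -0.1, -5.0]
opening: 0.721
gripper_force: 45.0
time_s: 23.42
tcp_pos: [685.4, 70.3, 180.2]
orientation: [-180.0, -0.0, 9.8]
ft_force: [-0.2, 1.0, -5.5]
opening: 0.721
gripper_force: 45.0
top (450, 275) none [370. -38. 765.]
top (322, 254) none [381.  17. 748.]
```

View pics/w5.png

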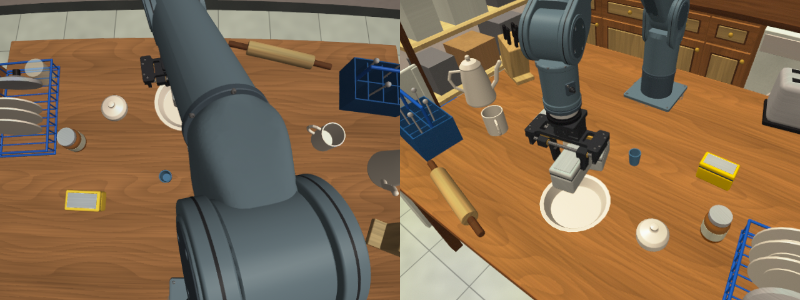

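Shaking forward again moved the torque back (Ty +0.033, joint 6 -0.085), so A is confirmed. The scene view shows the tin held level over the dish at about (568,170), with nothing else disturbed. B and C were seen standing upright in their places earlier.

```bash
python3 -c "
from cell import r
print(r.hand_in())"
```

```text
the job is handed in; nothing more can be done
None
```

I found that the left tin is the one that rattles and handed the job in at about 23.5 s, holding that tin level over the middle of the pie dish with its underside at about 15 cm; the other two stand back where they were, but the hand-in returned no verdict.

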